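Hold the cover plate over the block heater ready for its screws

TASK

First fold the blue hinged cover of the block heater back until it stands about 110 degrees open from closed, a little past upright, and leave it there. Then pick up the loose steel cover plate by its orange grip and hold it level about 2 cm above the heater's metal block, without touching it, with its two screw holes right over the block's two brass threaded holes (either way round). Finish while still holding the plate there, ready for someone to put in the screws; leave the rack, flask, screw dish and burner alone.

Things in the scene. Friction and masses are not known exactly. Their poses are not given: they have to be found in the camera images.
- heater: Grey block heater, 170 (its x) x 160 (its y) x 95 mm, fixed to the bench. Origin under its centre on the bench; z up. Yaw within 0.3 rad of the world axes. Sunk between its rim walls (rim 95 mm high) lies an aluminium block 130 (x) x 80 (y) mm, centred at y = -15 mm, its flat top 90 mm above the bench; the nine dark 15 mm discs in its middle are tube wells. The blue cover is hinged along the top of the +y side.
- lid (a joint): Opening angle of the blue cover in rad: 0 closed (flat), 1.57 upright, 1.92 is 110 degrees; range 0 to 2.4. It starts between 0 and 0.4. The hinge is stiff: the cover stays where it is left; moving it takes about 3 to 5 N at its bar.
- hinge (a point): Middle of the cover's hinge line, which runs along the heater's x, 100 mm above the bench at y = +80 mm of the heater; fixed. The cover is a panel 170 (x) x 160 x 6 mm whose midplane contains the hinge line; closed, it reaches from the hinge to the heater's -y side; opening lifts that side up and over to +y.
- lid_bar (a point): Middle of the cover's steel handle bar: round, 10 mm thick, 100 mm long, parallel to the hinge line and 202 mm from it, in the plane of the panel, 42 mm beyond the panel's free edge and carried by two arms at x = -45 and +45 mm. There is free space between bar and panel, so a gripper can pinch the bar from above, and the bar can turn between the fingers as the cover swings.
- thread0 (a point): Centre of one threaded hole in the block (8 mm dark hole in a 14 mm brass ring), on the block's top surface, 90 mm above the bench, at heater x = -46, y = -15 mm.
- thread1 (a point): Centre of the other threaded hole, the same, at heater x = +46, y = -15 mm (92 mm from the first).
- plate: Loose steel cover plate 126 (x) x 80 (y) x 5 mm, 0.24 to 0.39 kg, lying flat on the bench; origin at the centre of its underside, z up. Two 18 mm through holes on its x axis. On its middle stands an orange grip: an upright rib 12 mm thick (along x), 50 mm long (along y), from the plate's top to 39 mm above the underside.
- plate_grip (a point): Middle of the orange grip at a good gripping height, 28 mm above the plate's underside; grip it across its 12 mm thickness (fingers closing along the plate's x).
- plate_hole0 (a point): Centre of one 18 mm hole at the plate's underside, plate x = -46 mm.
- plate_hole1 (a point): Centre of the other 18 mm hole at the plate's underside, plate x = +46 mm.
- rack: Bystander: empty steel test tube rack 55 x 120 x 65 mm high, loose; origin under its centre. It and the plate may have swapped places.
- flask: Bystander: amber conical flask, 74 mm across, 108 mm high, loose; origin under its centre.
- screwdish: Bystander: white dish 68 mm across, 32 mm high with two thumbscrews standing in it, loose; origin under its centre.
- burner: Bystander: gas burner with blue foot 84 mm across, 139 mm high, unlit, loose; origin under its centre.
Not all that is in view belongs to the job. Leave any red or turquoise look-alike of the plate alone.

How it is judged (in metres and radians):
On the way, in this order (a step that is already met when the one before it is completed fails the run):
1. the cover stands 100 to 120 degrees open, at rest, out of the gripper, with the plate still on the bench (value of joint lid between 1.745 and 2.094 rad and velocity of joint lid between -0.05 and 0.05 rad/s and contact force between heater and the fingers below 0.1 N and height (world z) of plate below 0.02 m), for 0.2 s.
2. the plate is lifted off the bench in the gripper (height (world z) of plate above 0.03 m and contact force between plate and the fingers above 1 N), for 0.2 s.
At the end, for the whole second after the job is handed in: Cover 100 to 120 degrees open; plate still, held by the fingers, touching no part of the heater, level within 0.12 rad, its holes 6 to 40 mm above the block's top (96 to 130 mm over the bench) and each within 5 mm horizontally of its own threaded hole (either way round) (value of joint lid between 1.745 and 2.094 rad and ((horizontal distance between plate_hole0 and thread0 below 0.005 m and horizontal distance between plate_hole1 and thread1 below 0.005 m) or (horizontal distance between plate_hole0 and thread1 below 0.005 m and horizontal distance between plate_hole1 and thread0 below 0.005 m)) and height (world z) of plate_hole0 between 0.096 and 0.13 m and height (world z) of plate_hole1 between 0.096 and 0.13 m and angle between plate's own z axis and vertical below 0.12 rad and contact force between plate and the fingers above 1 N and contact force between plate and heater below 0.05 N and linear speed of plate below 0.02 m/s); the arm keeps its last pose, push and grip.
It fails at once if the tube rack is pushed more than 3 cm or tipped (distance of rack from where it was at the start of the episode above 0.03 m or angle between rack's own z axis and vertical above 0.35 rad).
It fails at once if the flask is pushed more than 3 cm or tipped (distance of flask from where it was at the start of the episode above 0.03 m or angle between flask's own z axis and vertical above 0.35 rad).
It fails at once if the dish of thumbscrews is pushed more than 3 cm or tipped (distance of screwdish from where it was at the start of the episode above 0.03 m or angle between screwdish's own z axis and vertical above 0.35 rad).
It fails at once if the burner is pushed more than 3 cm or tipped (distance of burner from where it was at the start of the episode above 0.03 m or angle between burner's own z axis and vertical above 0.35 rad).
It also fails if it takes over 67 s, if anything falls off the work surface, if the arm or the gripper's body presses on something with over 40 N, if the wrist force passes 120 N, or if a joint passes its speed limit or range.

ROBOT

A 7-joint arm with a two-finger parallel gripper is mounted at the origin on the work surface. World frame = base frame: x ahead of the robot, y to its left, z up, the work surface at z = 0. Lengths are in mm, angles in rad, forces in N, time in s.
With the tool pointing down it reaches from about 425 to 875 mm from the base axis. Payload 4.7 kg.
Tool frame: the origin (TCP) lies midway between the tips of the shut fingers; the grasp point (between the pads) lies 19 mm behind it (bot.tcp_to_grasp is the distance from the TCP to the grasp point, in mm); z points along the fingers, y is the direction in which the jaws open and shut (so a half turn about z gives the same grasp; the last joint's range is limited). The gripper opens to 85 mm and grips with 20 to 120 N. Pads are 22 mm wide; open, the fingers measure 114 mm over their backs; the gripper's body (76 mm by 85 mm) begins 54 mm behind the grasp point. The pads swing forward as they close: fully open they stand 13 mm farther back than shut.
Start: joints at [1.202, 0.321, -0.07, 1.45, 0.023, 1.371, -0.057], TCP at [242.77, -602.982, 231.349] pointing down, gripper open.
Joint ranges: [-2.86, 2.86], [-0.3, 2.09], [-1.38, 1.24], [0.06, 2.45], [-1.56, 4.7], [0.09, 2.05], [-2.69, 2.69]. Speed limits (rad/s): [2.57, 2.57, 3.14, 3.14, 3.14, 3.14, 3.14].

INTERFACE

Orientations are given as a unit quaternion [w, x, y, z].
In Python, from cell import bot, eyes gives the robot as it stands.
- The arm moves only by the shell command python3 -m crank 'ROWS' [FORCE]. ROWS is JSON, a list that holds one entry, the list of rows, each a list of 5 numbers: the shift along the tool's x, y, z in m, then the turn about the tool's z in degrees, then the opening in per cent of the stroke, from 0 (shut) to 100 (fully open). A call has exactly 8 rows; each row is the pose to reach, as a shift and turn from the pose measured when the call began, along the tool's axes at that moment; what a row does not reach only later rows make up. A row lasts 1/12 s, in which the tool goes at most 41.7 mm and 7.16 degrees, less where a joint would pass 70% of its speed; a pose out of reach is approached as far as the arm can. A call with a gripper value outside its range is refused whole. The fingers move at their own pace and stop on an object; FORCE is the grip in N (left out, the last holds). Time passes only in rows, so rows that repeat a pose let the fingers close, or fill a call up. It gives the time, the measured TCP pose, the force and the opening at its end, in the units of the state.
- bot.get_state(): the state, without advancing time (a new reading comes with each control period).
- eyes.grab_frame(name): name is "scene" or "top"; returns the picture (384x512x3 uint8, blue, green, red); there is no depth.
- eyes.get_calibration(name): a dict with "fov_y" (degrees; the focal length in pixels is half the picture's height over the tangent of half this angle, whatever the lens; pixels are square), "cx", "cy" (the principal point, pixels), "pose" (4x4, takes a point from camera to world coordinates). Camera axes: x right, y up, looking along -z (the intrinsics and any distortion apply to the point x, -y, -z); pixel columns grow to the right and rows downward; lengths in mm; the calibration is good to about 2 mm. A picture is of the moment at which its call begins. get_calibration takes no time and is no camera call.
- bot.close_job(): hands the job in, once; it reports no verdict.
The state is a dict: "t": time; "q": joint angles; "joint_vel": joint speeds; "effort": joint torques, N m; "tcp_pos": TCP position; "eef_rot": TCP orientation; "force": force on the tool from outside, world axes, zero at the start; "wrist_torque": the same for the moment, N m; "gripper_width": opening from 0.0 (shut) to 1.0 (fully open).
Only numpy, scipy, OpenCV 4.12 (cv2) and the standard library are available. Lean on these libraries where they do the work, as an engineer would, in place of code of your own. Each camera call takes 0.05 s, during which the arm holds its last target.

## Working session

There is one attempt and no reset: what is moved stays moved. The work goes in short steps, Python scripts to look and compute and a shell command to move; the robot and the scene stay as the last step left them, time stands still between calls to the robot, and variables do not carry over. Pictures are saved under pics/ and viewed, and the job is handed in when it is done.

```bash
ls; mkdir -p pics; python3 - <<'E'
from cell import bot, eyes
import cv2, numpy as np
print(bot.get_state()); print(bot.tcp_to_grasp)
for n in ("scene","top"):
    im=eyes.grab_frame(n); cv2.imwrite(f"pics/{n}0.png",im)
    print(n,eyes.get_calibration(n))
E
```

```text
pics
{'t': 0.0, 'q': array([ 1.20211043,  0.32182973, -0.07010439,  1.45167891,  0.02259008,
        1.37078271, -0.05692958]), 'joint_vel': array([ 0.00111934,  0.00040671,  0.00024512,  0.00042219, -0.00169591,
        0.00229229, -0.00051853]), 'effort': array([ 3.04307587e-04, -4.93576670e+01, -3.82265216e-01, -3.14336193e+01,
        1.28777465e-02,  1.13825145e-02,  3.00342390e-05]), 'tcp_pos': array([ 242.54814721, -602.47379621,  230.21730633]), 'eef_rot': array([-9.29586348e-04,  9.81738075e-01,  1.90235217e-01, -2.21862646e-04]), 'force': array([-0.48329752, -0.33061729,  0.22416488]), 'wrist_torque': array([0.01874428, 0.00158447, 0.00716106]), 'gripper_width': 0.9996926004505808}
18.700000000000003
scene {'fov_y': 47.880655831688976, 'cx': 250.686974502508, 'cy': 180.3057143061804, 'pose': array([[ 7.59355914e-01, -4.53862358e-01,  4.66248385e-01,
         1.10526384e+03],
       [ 6.50592014e-01,  5.18123924e-01, -5.55227548e-01,
        -6.72002293e+02],
       [ 1.04224413e-02,  7.24952798e-01,  6.88719691e-01,
         8.61136402e+02],
       [ 0.00000000e+00,  0.00000000e+00,  0.00000000e+00,
         1.00000000e+00]])}
top {'fov_y': 47.82134319141493, 'cx': 247.91724333787826, 'cy': 195.49432208954389, 'pose': array([[ 2.41096737e-02,  9.73037549e-01, -2.29383197e-01,
         2.87215969e+02],
       [-9.99694886e-01,  2.22331498e-02, -1.07620260e-02,
        -4.06371882e+01],
       [-5.37194440e-03,  2.29572678e-01,  9.73276696e-01,
         1.46842218e+03],
       [ 0.00000000e+00,  0.00000000e+00,  0.00000000e+00,
         1.00000000e+00]])}
```

View pics/scene0.png

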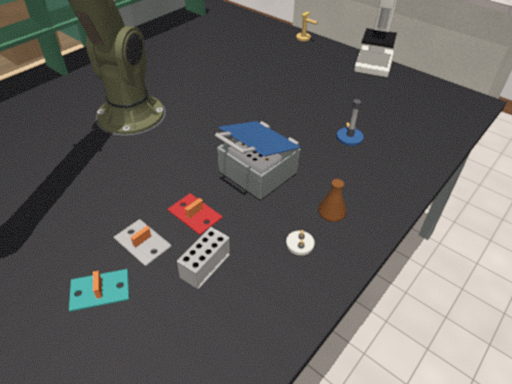

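View pics/top0.png

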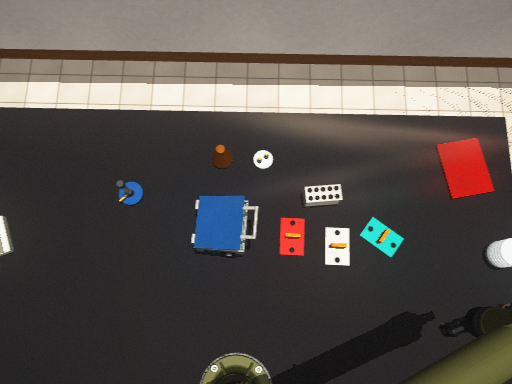

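The scene view shows the heater at (258,160) with the blue cover slightly open. In the top view it is at (222,223), with the hinge on the left (+y) and the bar on the right at (252,222).

There are three plate candidates:
- Red at top (292,237): a look-alike.
- Grey-white steel at top (338,246) and scene (142,241).
- Turquoise at top (382,237): a look-alike.

The grey one fits the description because it is bare steel with an orange grip. I'll enlarge crops to confirm.

```bash
python3 - <<'E'
import cv2
t=cv2.imread("pics/top0.png"); s=cv2.imread("pics/scene0.png")
def crop(im,x,y,w,h,k,n): cv2.imwrite(n,cv2.resize(im[y:y+h,x:x+w],None,fx=k,fy=k,interpolation=cv2.INTER_CUBIC))
crop(t,180,180,90,85,7,"pics/c1.png")
crop(t,270,205,140,70,5,"pics/c2.png")
crop(s,205,110,105,90,7,"pics/c3.png")
crop(s,60,185,180,130,4,"pics/c4.png")
E
```

```text
(no output)
```

View pics/c1.png

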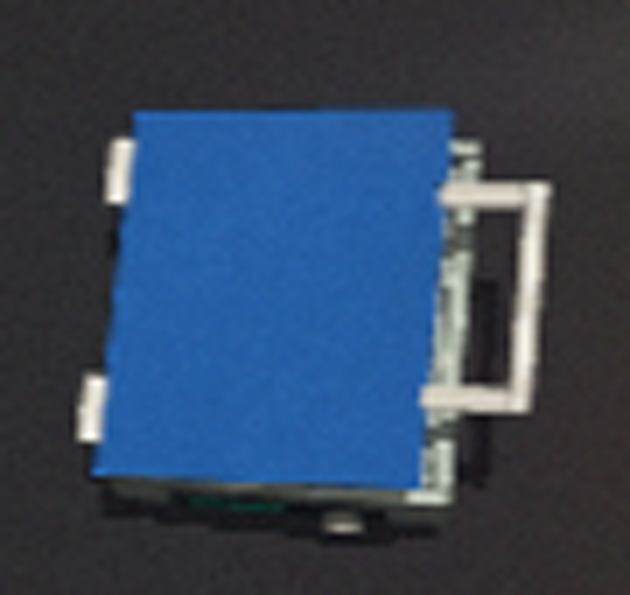

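View pics/c2.png

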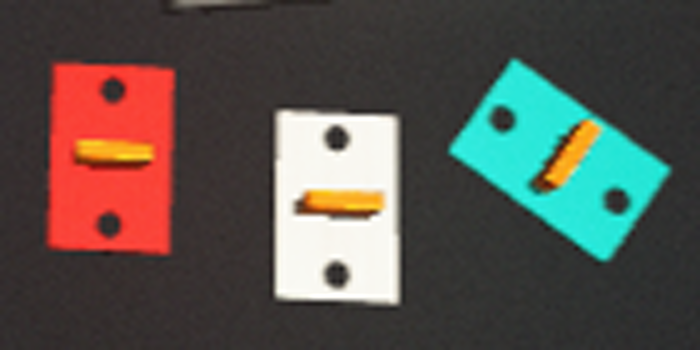

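View pics/c3.png

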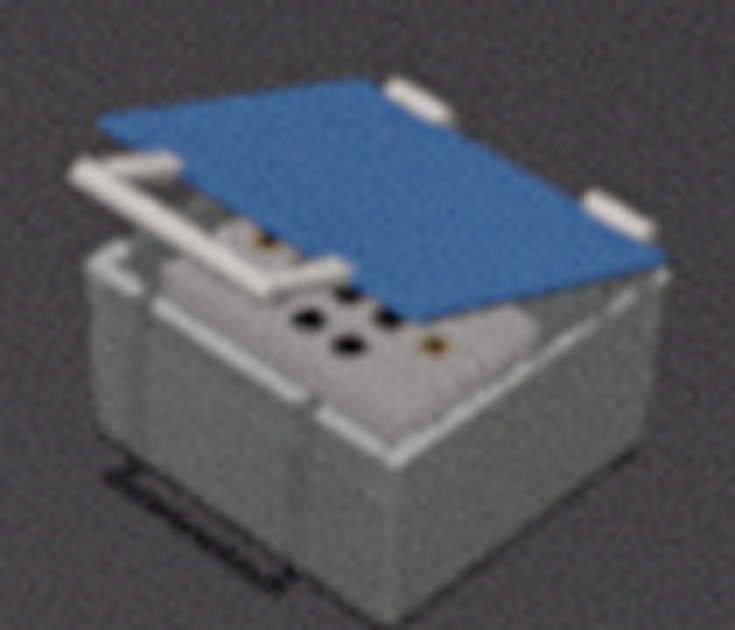

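View pics/c4.png

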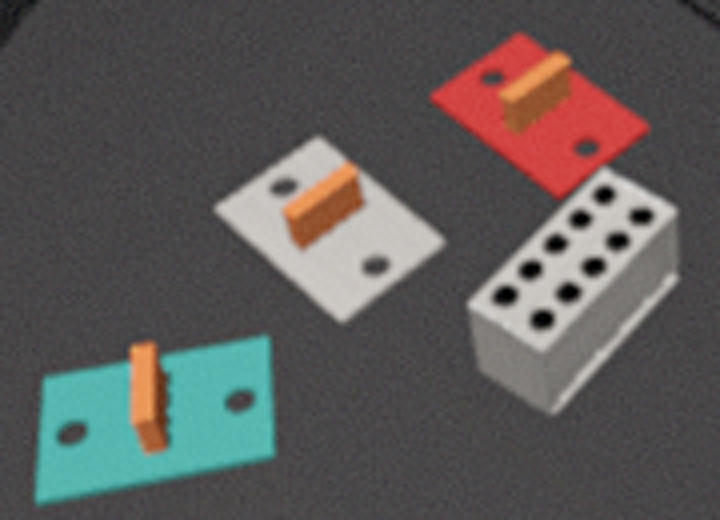

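The crop confirms the grey-white plate at top (338,246). It is bare steel with an orange grip, while its neighbours are red and turquoise. Next I'll fit the heater, lid and plate poses from both views.

```bash
cat > h.py <<'E'
import numpy as np, cv2
from scipy.optimize import least_squares
from cell import bot, eyes
def proj(n,P):
    c=eyes.get_calibration(n); T=np.array(c["pose"]); f=192/np.tan(np.radians(c["fov_y"]/2))
    p=(np.atleast_2d(P)-T[:3,3])@T[:3,:3]
    return np.c_[c["cx"]+f*p[:,0]/-p[:,2], c["cy"]+f*p[:,1]/p[:,2]]
def rz(a): return np.array([[np.cos(a),-np.sin(a),0],[np.sin(a),np.cos(a),0],[0,0,1]])
def body(p,L): return np.atleast_2d(L)@rz(p[2]).T+np.array([p[0],p[1],0])
def lidp(x,r,n,th): # local: r from hinge, n along normal (up when closed)
    return [x,80-r*np.cos(th)+n*np.sin(th),100+r*np.sin(th)+n*np.cos(th)]
def c2f(pts,x0,y0,k): return (np.array(pts,float)+.5)/k-.5+[x0,y0]
E
cat > fit.py <<'E'
from h import *
top=c2f([(135,112),(93,474),(453,112),(421,487),(541,184),(520,411),(482,142),(450,502)],180,180,7)
sc=c2f([(395,465),(90,262),(392,626),(668,270),(72,172),(268,285),(100,122),(425,318),(265,240),(433,345)],205,110,7)
def model(p):
    th=p[3]
    T=[lidp(85,0,3,th),lidp(-85,0,3,th),lidp(85,160,3,th),lidp(-85,160,3,th),lidp(50,202,0,th),lidp(-50,202,0,th),[85,-80,95],[-85,-80,95]]
    S=[[85,-80,95],[-85,-80,95],[85,-80,0],[85,80,95],lidp(-50,202,0,th),lidp(50,202,0,th),lidp(-85,160,0,th),lidp(85,160,0,th),[-46,-15,90],[46,-15,90]]
    return np.r_[proj("top",body(p,T))-top, proj("scene",body(p,S))-sc]
r=least_squares(lambda p:model(p).ravel(),[600,0,0,.3],loss="soft_l1",x_scale=[100,100,.1,.1])
print(r.x); print(model(r.x).round(1).tolist())
p=r.x; print("bar",body(p,lidp(0,202,0,p[3])),"hinge",body(p,[0,80,100]))
print("thr",body(p,[[-46,-15,90],[46,-15,90]]))
# plate: top c2 (270,205,k5): corners, holes; scene c4 (60,185,k4)
pt=c2f([(276,111),(399,117),(400,304),(275,300),(336,138),(336,274)],270,205,5)
ps=c2f([(319,136),(446,242),(342,323),(214,208),(284,187),(376,265)],60,185,4)
def mp(q):
    L=np.array([[63,40,5],[63,-40,5],[-63,-40,5],[-63,40,5],[46,0,5],[-46,0,5]])
    LS=np.array([[-63,40,5],[63,40,5],[63,-40,5],[-63,-40,5],[-46,0,5],[46,0,5]])
    return np.r_[proj("top",body(q,L))-pt,proj("scene",body(q,LS))-ps]
r=least_squares(lambda p:mp(p).ravel(),[550,-300,0],x_scale=[100,100,.1])
print("plate",r.x); print(mp(r.x).round(1).tolist())
E
python3 fit.py
```

```text
[ 5.16295141e+02  5.87498839e+01 -5.61371679e-02  3.80748107e-01]
[[-0.5, -0.2], [-0.2, 0.4], [-0.5, -0.9], [-0.6, 0.3], [-1.0, -0.0], [-0.5, 0.1], [-0.5, -0.1], [-0.2, 0.8], [-0.2, 0.4], [-1.3, 0.3], [-0.7, 2.7], [-0.3, 0.3], [1.3, -0.1], [0.8, 1.1], [-0.7, -0.1], [-0.7, 0.4], [-0.0, 0.6], [-0.0, 0.4]]
bar [[510.26164805 -48.61487129 175.06625143]] hinge [[520.78375562 138.62386174 100.        ]]
thr [[469.52598805  46.35446669  90.        ]
 [561.38106256  41.19255943  90.        ]]
plate [ 4.64385788e+02 -3.28153425e+02 -2.27089504e-02]
[[0.1, 0.0], [-1.0, -0.1], [-0.9, -0.2], [0.1, -0.5], [-0.1, 0.1], [-0.1, 0.2], [-0.3, 0.7], [-0.5, 0.1], [-0.4, -0.4], [0.2, 0.4], [-0.1, 0.1], [-0.1, 0.2]]
```

```bash
cat > go.py <<'E'
# usage: go.py x y z yaw_of_tool_x ; prints needed shift (m, tool axes) and turn (deg)
import sys
from h import *
from scipy.spatial.transform import Rotation as R
s=bot.get_state(); w,x,y,z=s["eef_rot"]; M=R.from_quat([x,y,z,w]).as_matrix()
cy=np.arctan2(M[1,0],M[0,0])
print("t",round(s["t"],2),"tcp",s["tcp_pos"].round(1),"yaw",round(cy,4),"tilt",round(float(np.arccos(-M[2,2])),4),"F",s["force"].round(1),"w",round(float(s["gripper_width"]),3),"q",s["q"].round(2))
if len(sys.argv)>4:
    t=[float(a) for a in sys.argv[1:]]
    d=M.T@(np.array(t[:3])-s["tcp_pos"])
    print("shift m",(d/1000).round(4),"turn",round(float(np.degrees(-((t[3]-cy+np.pi)%(2*np.pi)-np.pi))),2))
E
python3 go.py 510 -49 225 -0.056
```

```text
t 0.1 tcp [ 242.6 -602.5  230.3] yaw 0.3828 tilt 0.0017 F [ 0.2 -0.5  0.4] w 0.999 q [ 1.2   0.32 -0.07  1.45  0.02  1.37 -0.06]
shift m [ 0.4548 -0.4136  0.006 ] turn 25.14
```

```bash
python3 -m crank '[[[0.01,-0.009,0,2,100],[0.035,-0.032,0,6,80],[0.065,-0.058,0,10,60],[0.095,-0.086,0,14,40],[0.125,-0.113,0,18,40],[0.155,-0.14,0,21,40],[0.185,-0.168,0,24,40],[0.215,-0.196,0,25,40]]]' 30; python3 go.py 510 -49 225 -0.056
```

```text
t: 0.77
tcp_pos: [369.1, -338.3, 230.3]
eef_rot: [-0.001, 1.0, -0.028, -0.001]
force: [0.6, -0.1, -0.0]
gripper_width: 0.398
t 0.77 tcp [ 369.1 -338.3  230.3] yaw -0.056 tilt 0.002 F [ 0.6 -0.1 -0. ] w 0.398 q [ 0.91  0.02 -0.23  1.81  0.    1.32 -0.94]
shift m [ 0.1245 -0.2968  0.0057] turn -0.0
```

```bash
python3 -m crank '[[[0.015,-0.036,0,0,40],[0.031,-0.074,0,0,40],[0.047,-0.112,0,0,40],[0.063,-0.15,0,0,40],[0.079,-0.188,0,0,40],[0.095,-0.226,0,0,40],[0.11,-0.262,0,0,40],[0.1245,-0.297,0.005,0,40]]]'; python3 go.py 510 -49 156 -0.056
python3 - <<'E'
from h import *
for n in ("scene","top"):
    im=eyes.grab_frame(n); cv2.imwrite(f"pics/{n}1.png",im)
s=cv2.imread("pics/scene1.png");cv2.imwrite("pics/c5.png",cv2.resize(s[60:210,160:330],None,fx=4,fy=4,interpolation=cv2.INTER_CUBIC))
E
```

```text
t: 1.43
tcp_pos: [510.9, -46.6, 226.3]
eef_rot: [-0.001, 1.0, -0.028, 0.0]
force: [-0.6, 0.4, -0.4]
gripper_width: 0.401
t 1.43 tcp [510.9 -46.6 226.3] yaw -0.0556 tilt 0.0013 F [-0.6  0.4 -0.4] w 0.401 q [ 0.58  0.06 -0.56  1.78  0.03  1.31 -1.61]
shift m [-0.0008  0.0025  0.0703] turn 0.02
```

View pics/c5.png

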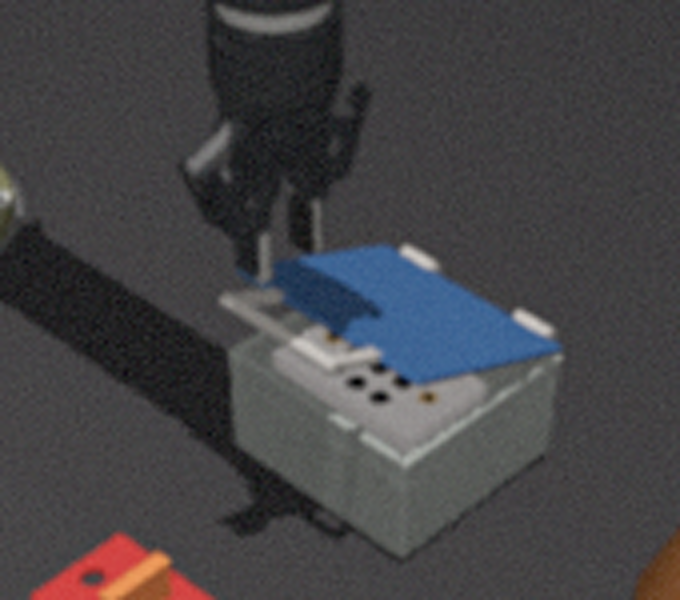

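The open fingers straddle the bar in line with it: bar at crop (290,330), fingers at (265,260) and (318,240). I'll narrow them a little and descend.

```bash
python3 -m crank '[[[0,0.0015,0.01,0,32],[-0.0005,0.002,0.022,0,32],[-0.001,0.0025,0.034,0,32],[-0.001,0.0025,0.046,0,32],[-0.001,0.0025,0.056,0,32],[-0.001,0.0025,0.064,0,32],[-0.001,0.0025,0.069,0,32],[-0.001,0.0025,0.069,0,32]]]' 30; python3 go.py; python3 -m crank '[[[0,0,0,0,32],[0,0,0,0,20],[0,0,0,0,10],[0,0,0,0,5],[0,0,0,0,5],[0,0,0,0,5],[0,0,0,0,5],[0,0,0,0,5]]]' 30;python3 go.py
python3 - <<'E'
from h import *
s=eyes.grab_frame("scene");cv2.imwrite("pics/c6.png",cv2.resize(s[60:210,160:330],None,fx=4,fy=4,interpolation=cv2.INTER_CUBIC))
E
```

```text
t: 2.2
tcp_pos: [509.2, -43.2, 154.7]
eef_rot: [-0.003, 1.0, -0.023, -0.002]
force: [-0.1, -0.8, -1.9]
gripper_width: 0.321
t 2.2 tcp [509.2 -43.2 154.7] yaw -0.0453 tilt 0.0069 F [-0.1 -0.8 -1.9] w 0.321 q [ 0.57  0.12 -0.57  1.87  0.06  1.18 -1.63]
t: 2.87
tcp_pos: [509.1, -48.8, 155.4]
eef_rot: [0.0, 1.0, -0.025, -0.001]
force: [-1.7, -9.8, 0.9]
gripper_width: 0.1
t 2.87 tcp [509.1 -48.8 155.4] yaw -0.0495 tilt 0.0028 F [-1.7 -9.8  0.9] w 0.1 q [ 0.57  0.12 -0.56  1.87  0.07  1.18 -1.63]
```

View pics/c6.png

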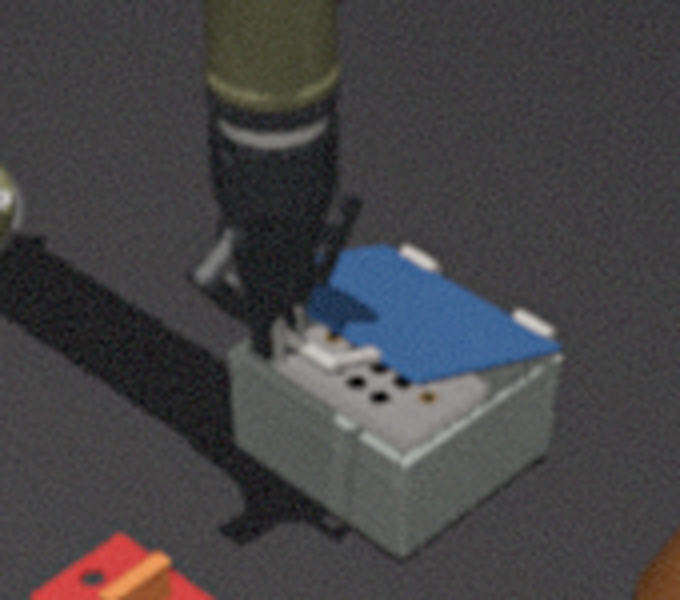

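```bash
cat > arc.py <<'E'
# rows along the arc from now by dth (rad); g= bar height over TCP
import sys
from h import *
from scipy.spatial.transform import Rotation as R
a=float(sys.argv[1]); g=float(sys.argv[2]) if len(sys.argv)>2 else 19.5
H=np.array([520.8,138.6,100]); yaw=-0.056
s=bot.get_state(); w,x,y,z=s["eef_rot"]; M=R.from_quat([x,y,z,w]).as_matrix()
d=rz(-yaw)@(s["tcp_pos"]+[0,0,g]-H); th=np.arctan2(d[2],-d[1])
print("th",round(th,3),"r",round(np.hypot(d[1],d[2]),1),"F",s["force"].round(1))
for f in np.linspace(0,1,9)[1:]:
    t=th+f*(a-th); p=H+rz(yaw)@[d[0],-202*np.cos(t),202*np.sin(t)]-[0,0,g]
    print((M.T@(p-s["tcp_pos"])/1000).round(4))
E
python3 arc.py 0.75
```

```text
th 0.38 r 202.1 F [-1.2 -8.9  0.3]
[ 0.     -0.0037 -0.0086]
[ 0.     -0.0078 -0.017 ]
[ 0.     -0.0122 -0.0252]
[ 0.     -0.017  -0.0332]
[ 0.     -0.0222 -0.041 ]
[ 0.0001 -0.0278 -0.0485]
[ 0.0001 -0.0336 -0.0558]
[ 0.0001 -0.0398 -0.0628]
```

The radius is 202.1, which agrees with the model. Swinging the cover now.

```bash
python3 -m crank '[[[0,-0.0037,-0.0086,0,5],[0,-0.0078,-0.017,0,5],[0,-0.0122,-0.0252,0,5],[0,-0.017,-0.0332,0,5],[0,-0.0222,-0.041,0,5],[0,-0.0278,-0.0485,0,5],[0,-0.0336,-0.0558,0,5],[0,-0.0398,-0.0628,0,5]]]' 30; python3 arc.py 1.15
```

```text
t: 3.58
tcp_pos: [511.5, -10.0, 219.6]
eef_rot: [0.002, 1.0, -0.025, -0.001]
force: [0.6, -4.4, -1.8]
gripper_width: 0.103
th 0.751 r 203.7 F [ 0.6 -4.4 -1.8]
[ 0.     -0.0083 -0.006 ]
[ 0.0001 -0.0157 -0.0129]
[ 0.0001 -0.0234 -0.0193]
[ 0.0001 -0.0314 -0.0254]
[ 0.0002 -0.0397 -0.0311]
[ 0.0002 -0.0483 -0.0363]
[ 0.0003 -0.0571 -0.0412]
[ 0.0003 -0.0662 -0.0455]
```

```bash
python3 -m crank '[[[0,-0.0083,-0.006,0,5],[0,-0.0157,-0.0129,0,5],[0,-0.0234,-0.0193,0,5],[0,-0.0314,-0.0254,0,5],[0,-0.0397,-0.0311,0,5],[0,-0.0483,-0.0363,0,5],[0,-0.0571,-0.0412,0,5],[0,-0.0662,-0.0455,0,5]]]'; python3 arc.py 1.55
```

```text
t: 4.25
tcp_pos: [515.5, 53.5, 268.0]
eef_rot: [0.005, 1.0, -0.027, 0.0]
force: [-1.2, -8.0, 7.5]
gripper_width: 0.106
th 1.144 r 206.0 F [-1.2 -8.   7.5]
[ 0.     -0.0111 -0.0005]
[ 0.0001 -0.0207 -0.0041]
[ 0.0001 -0.0304 -0.0072]
[ 0.0001 -0.0403 -0.0098]
[ 0.0001 -0.0504 -0.0119]
[ 0.0002 -0.0605 -0.0135]
[ 0.0002 -0.0707 -0.0146]
[ 0.0002 -0.0809 -0.0152]
```

```bash
python3 arc.py 1.55 15.5
```

```text
th 1.136 r 202.3 F [-1.2 -8.   7.5]
[ 0.     -0.0097 -0.0039]
[ 0.0001 -0.0195 -0.0077]
[ 0.0001 -0.0294 -0.0109]
[ 0.0001 -0.0395 -0.0136]
[ 0.0002 -0.0497 -0.0158]
[ 0.0002 -0.0601 -0.0175]
[ 0.0002 -0.0705 -0.0186]
[ 0.0002 -0.0809 -0.0192]
```

```bash
python3 -m crank '[[[0,-0.0105,-0.0025,0,5],[0,-0.02,-0.006,0,5],[0,-0.03,-0.009,0,5],[0,-0.04,-0.0117,0,5],[0,-0.05,-0.0138,0,5],[0,-0.06,-0.0155,0,5],[0,-0.0706,-0.0166,0,5],[0,-0.081,-0.0172,0,5]]]'; python3 arc.py 1.92 17.5
python3 - <<'E'
from h import *
s=eyes.grab_frame("scene");cv2.imwrite("pics/c7.png",cv2.resize(s[40:210,160:330],None,fx=3.5,fy=3.5,interpolation=cv2.INTER_CUBIC))
E
```

```text
t: 4.92
tcp_pos: [520.6, 134.8, 286.8]
eef_rot: [0.005, 1.0, -0.027, 0.002]
force: [1.1, -4.6, 5.0]
gripper_width: 0.1
th 1.552 r 204.4 F [ 1.1 -4.6  5. ]
[ 0.     -0.0094  0.0023]
[ 0.     -0.0186  0.0027]
[ 0.     -0.0279  0.0035]
[ 0.0001 -0.0371  0.0047]
[ 0.0001 -0.0462  0.0064]
[ 0.0001 -0.0553  0.0084]
[ 0.0001 -0.0642  0.0109]
[ 0.0001 -0.073   0.0138]
```

View pics/c7.png

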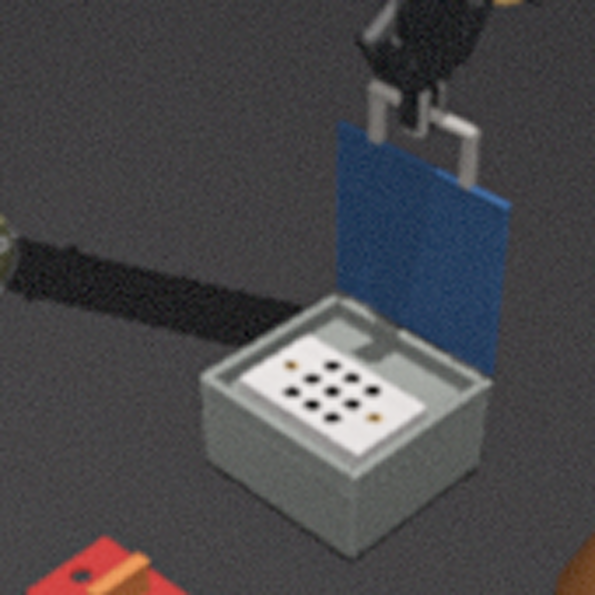

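The cover is upright, with the bar still pinched at crop (425,110). The block and both brass threads are in view. Continuing to about 1.92 rad.

```bash
python3 -m crank '[[[0,-0.0094,0.001,0,5],[0,-0.0186,0.002,0,5],[0,-0.0279,0.003,0,5],[0,-0.0371,0.0045,0,5],[0,-0.0462,0.0064,0,5],[0,-0.0553,0.0084,0,5],[0,-0.0642,0.0109,0,5],[0,-0.073,0.0138,0,5]]]'; python3 -m crank '[[[0,0,0,0,5],[0,0,0,0,5],[0,0,0,0,5],[0,0,0,0,5],[0,0,0,0,5],[0,0,0,0,5],[0,0,0,0,5],[0,0,0,0,5]]]'; python3 arc.py 1.92 17.5
python3 - <<'E'
from h import *
s=eyes.grab_frame("scene");cv2.imwrite("pics/c8.png",cv2.resize(s[40:210,160:330],None,fx=3.5,fy=3.5,interpolation=cv2.INTER_CUBIC))
E
```

```text
t: 5.63
tcp_pos: [525.1, 211.1, 272.2]
eef_rot: [0.004, 1.0, -0.026, 0.003]
force: [4.5, -2.8, 4.0]
gripper_width: 0.104
t: 6.3
tcp_pos: [525.2, 213.2, 271.6]
eef_rot: [0.002, 1.0, -0.025, 0.003]
force: [5.5, 2.4, -1.2]
gripper_width: 0.099
th 1.947 r 203.3 F [ 5.5  2.4 -1.2]
[-0.      0.0011  0.001 ]
[-0.      0.0018  0.0007]
[-0.      0.0024  0.0005]
[-0.      0.0031  0.0002]
[-0.      0.0037  0.    ]
[-0.      0.0044 -0.0002]
[-0.      0.005  -0.0005]
[-0.      0.0057 -0.0007]
```

View pics/c8.png

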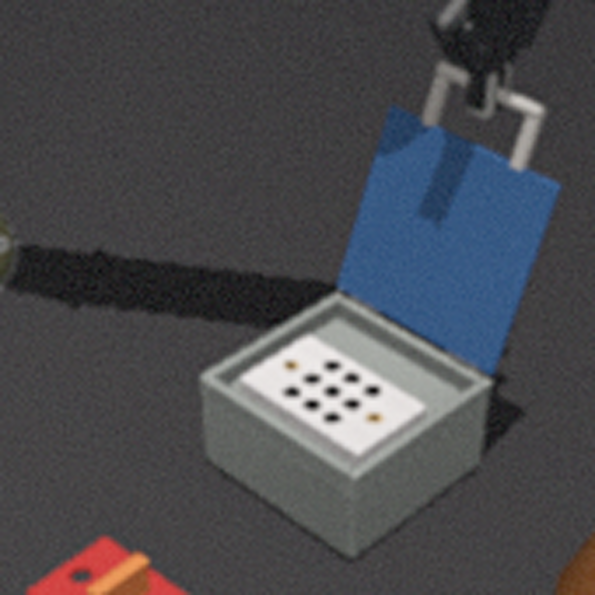

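The cover is about 1.94 rad open, inside the 1.745–2.094 band. I'll release and rise.

```bash
python3 -m crank '[[[0,0,0,0,20],[0,0,0,0,35],[0,0,0,0,40],[0,0,0,0,40],[0,0,-0.004,0,40],[0,0,-0.016,0,40],[0,0,-0.032,0,40],[0,0,-0.05,0,40]]]'; python3 -m crank '[[[0,0,-0.01,0,40],[0,0,-0.02,0,40],[0,0,-0.03,0,40],[0,0,-0.03,0,40],[0,0,-0.03,0,40],[0,0,-0.03,0,40],[0,0,-0.03,0,40],[0,0,-0.03,0,40]]]'
python3 - <<'E'
from h import *
s=eyes.grab_frame("scene");cv2.imwrite("pics/scene9.png",s);cv2.imwrite("pics/c9.png",cv2.resize(s[40:210,160:330],None,fx=3.5,fy=3.5,interpolation=cv2.INTER_CUBIC))
t=eyes.grab_frame("top");cv2.imwrite("pics/top9.png",t);cv2.imwrite("pics/c10.png",cv2.resize(t[180:265,180:270],None,fx=7,fy=7,interpolation=cv2.INTER_CUBIC))
E
python3 go.py 464 -328 200 1.548
```

```text
t: 7.02
tcp_pos: [524.5, 213.3, 322.6]
eef_rot: [0.002, 1.0, -0.025, 0.003]
force: [-0.0, 0.5, 0.2]
gripper_width: 0.4
t: 7.68
tcp_pos: [524.1, 213.2, 351.8]
eef_rot: [0.002, 1.0, -0.025, 0.002]
force: [0.1, -0.3, -0.6]
gripper_width: 0.398
t 7.78 tcp [524.2 213.3 352.1] yaw -0.0499 tilt 0.0069 F [ 0.3 -0.6  0.1] w 0.397 q [ 0.24  0.17 -0.78  1.44  0.13  1.57 -2.15]
shift m [-0.0339  0.5429  0.1544] turn -91.55
```

View pics/c9.png

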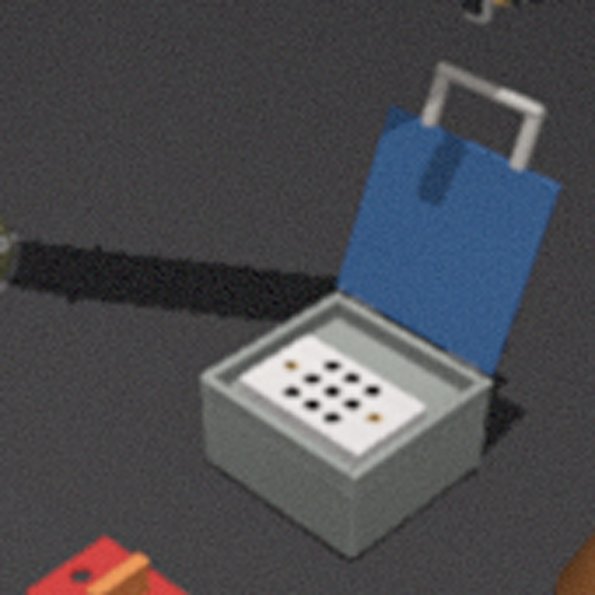

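View pics/c10.png

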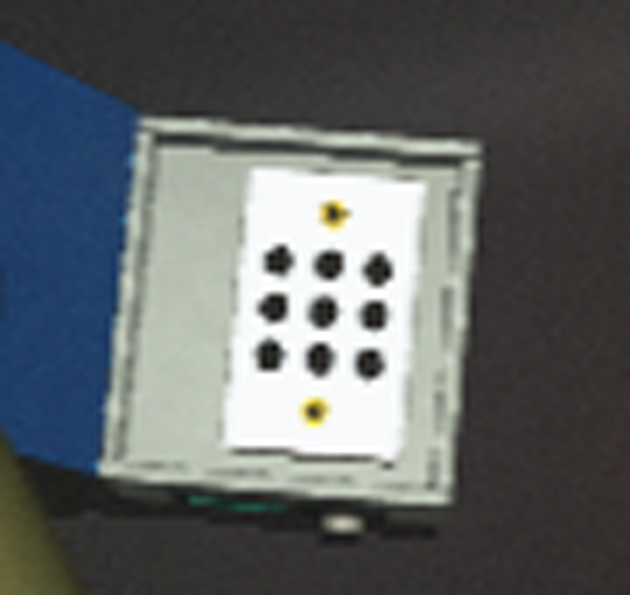

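The cover stays put by itself. I'll refit the heater from these cleaner views using the threads, wells and rim.

```bash
cat > fit2.py <<'E'
from h import *
top=c2f([(333,213),(315,411),(325,312),(249,168),(425,182),(402,460),(226,447),(482,146),(452,502)],180,180,7)
T=np.array([[46,-15,90],[-46,-15,90],[0,-15,90],[65,25,90],[65,-55,90],[-65,-55,90],[-65,25,90],[85,-80,95],[-85,-80,95]],float)
sc=c2f([(291,366),(374,418),(332,391),(352,475),(202,377),(492,382),(353,556)],160,40,3.5)
S=np.array([[-46,-15,90],[46,-15,90],[0,-15,90],[85,-80,95],[-85,-80,95],[85,80,95],[85,-80,0]],float)
def m(p,w=3):
    a=proj("top",body(p,T))-top; b=proj("scene",body(p,S))-sc
    return (a,b)
for nm,sel in (("both",(1,1)),("top",(1,0)),("scene",(0,1))):
    r=least_squares(lambda p:np.r_[sel[0]*m(p)[0],sel[1]*m(p)[1]].ravel(),[516,58,-.05],x_scale=[100,100,.1],loss="soft_l1")
    p=r.x; print(nm,p.round(3),[q.round(1).tolist() for q in m(p)]if nm=="both" else "", "mid",body(p,[0,-15,90]).round(1))
# lid angle: scene bar ends, panel corners
p=[516.3,58.7,-.056]
sl=c2f([(442,67),(542,109),(391,107),(559,184)],160,40,3.5)
def ml(a): return proj("scene",body(p,[lidp(-50,202,0,a[0]),lidp(50,202,0,a[0]),lidp(-85,160,0,a[0]),lidp(85,160,0,a[0])]))-sl
r=least_squares(lambda a:ml(a).ravel(),[1.9]); print("lid",r.x,ml(r.x).round(1).tolist())
E
python3 fit2.py
```

```text
both [ 5.16512e+02  5.87520e+01 -5.60000e-02] [[[-0.1, 0.2], [-0.2, 0.0], [-0.3, -0.0], [0.2, -0.0], [-0.5, -0.2], [-0.6, -0.1], [-0.5, -0.2], [-0.5, -0.8], [-0.5, 0.7]], [[-0.3, 0.3], [-0.0, 0.3], [-0.2, 0.4], [0.6, 1.1], [-1.2, 0.0], [-0.5, -0.3], [-0.6, 3.2]]] mid [[515.7  43.8  90. ]]
top [ 5.16349e+02  5.76920e+01 -5.20000e-02]  mid [[515.6  42.7  90. ]]
scene [ 5.15985e+02  6.11730e+01 -6.60000e-02]  mid [[515.   46.2  90. ]]
lid [1.96701552] [[-0.4, 0.7], [0.0, 1.7], [0.1, -0.4], [0.3, 0.6]]
```

```bash
python3 -m crank '[[[0,0.02,0,-5,40],[0,0.055,0,-12,50],[0,0.09,0,-18,60],[0,0.125,0,-25,60],[-0.005,0.16,0,-31,60],[-0.01,0.195,0,-37,60],[-0.015,0.23,0,-43,60],[-0.02,0.265,0,-48,60]]]'; python3 go.py 464 -328 200 1.548
```

```text
t: 8.45
tcp_pos: [491.4, -46.7, 353.2]
eef_rot: [0.003, 0.924, 0.382, 0.001]
force: [-0.0, -0.0, 0.1]
gripper_width: 0.6
t 8.45 tcp [491.4 -46.7 353.2] yaw 0.7841 tilt 0.0072 F [-0.  -0.   0.1] w 0.6 q [ 0.63 -0.03 -0.57  1.61 -0.01  1.56 -0.73]
shift m [-0.2181  0.1787  0.1544] turn -43.77
```

```bash
python3 -m crank '[[[-0.025,0.02,0.01,-6,60],[-0.052,0.043,0.03,-12,60],[-0.08,0.066,0.05,-19,60],[-0.108,0.088,0.07,-25,60],[-0.136,0.111,0.09,-31,60],[-0.164,0.134,0.11,-37,60],[-0.192,0.157,0.13,-42,60],[-0.218,0.179,0.154,-43.8,60]]]'; python3 -m crank '[[[0,0,0,0,60],[0,0,0,0,60],[0,0,0,0,60],[0,0,0,0,60],[0,0,0,0,60],[0,0,0,0,60],[0,0,0,0,60],[0,0,0,0,60]]]'; python3 go.py 464.4 -328.2 11 1.548
python3 - <<'E'
from h import *
s=eyes.grab_frame("scene");cv2.imwrite("pics/c11.png",cv2.resize(s[150:290,60:240],None,fx=4,fy=4,interpolation=cv2.INTER_CUBIC))
E
```

```text
t: 9.12
tcp_pos: [463.9, -330.5, 200.1]
eef_rot: [0.004, 0.714, 0.7, -0.0]
force: [0.1, -0.6, -0.3]
gripper_width: 0.601
t: 9.78
tcp_pos: [464.3, -330.0, 200.7]
eef_rot: [0.005, 0.713, 0.701, 0.0]
force: [0.2, 0.7, 0.0]
gripper_width: 0.597
t 9.78 tcp [ 464.3 -330.   200.7] yaw 1.5529 tilt 0.0097 F [0.2 0.7 0. ] w 0.597 q [ 0.87  0.18 -0.34  1.7   0.06  1.27  0.5 ]
shift m [ 0.0031 -0.0013  0.1896] turn 0.28
```

View pics/c11.png

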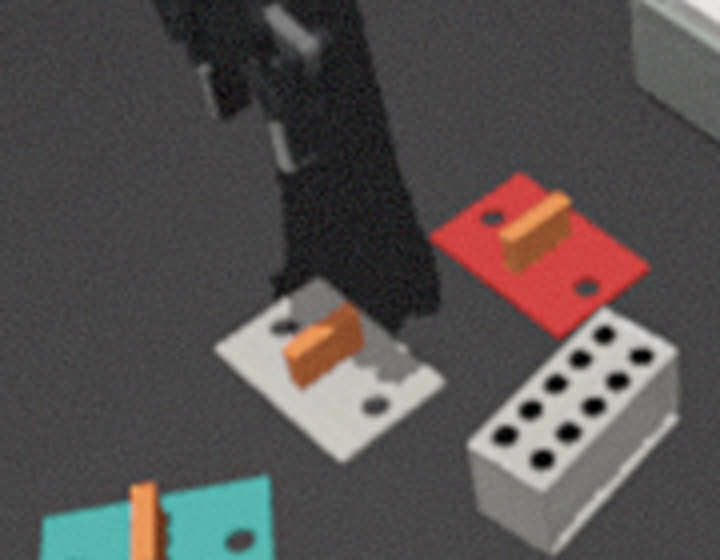

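The grey plate is undisturbed, with its grip at crop (325,345), and the gripper is above it. Descending.

```bash
python3 -m crank '[[[0.001,0,0.02,0.2,60],[0.002,-0.001,0.045,0.3,60],[0.003,-0.001,0.07,0.3,60],[0.003,-0.001,0.095,0.3,60],[0.003,-0.001,0.115,0.3,60],[0.003,-0.001,0.13,0.3,60],[0.003,-0.001,0.14,0.3,60],[0.003,-0.001,0.14,0.3,60]]]'; python3 go.py 464.4 -328.2 12.5 1.548
python3 - <<'E'
from h import *
s=eyes.grab_frame("scene");cv2.imwrite("pics/c12.png",cv2.resize(s[150:290,60:240],None,fx=4,fy=4,interpolation=cv2.INTER_CUBIC))
E
```

```text
t: 10.5
tcp_pos: [462.8, -327.2, 58.2]
eef_rot: [0.003, 0.715, 0.699, -0.0]
force: [-0.5, -0.3, 0.2]
gripper_width: 0.603
t 10.5 tcp [ 462.8 -327.2   58.2] yaw 1.5474 tilt 0.0054 F [-0.5 -0.3  0.2] w 0.603 q [ 0.85  0.31 -0.33  1.85  0.12  1.    0.45]
shift m [-0.0008  0.0015  0.0457] turn -0.04
```

View pics/c12.png

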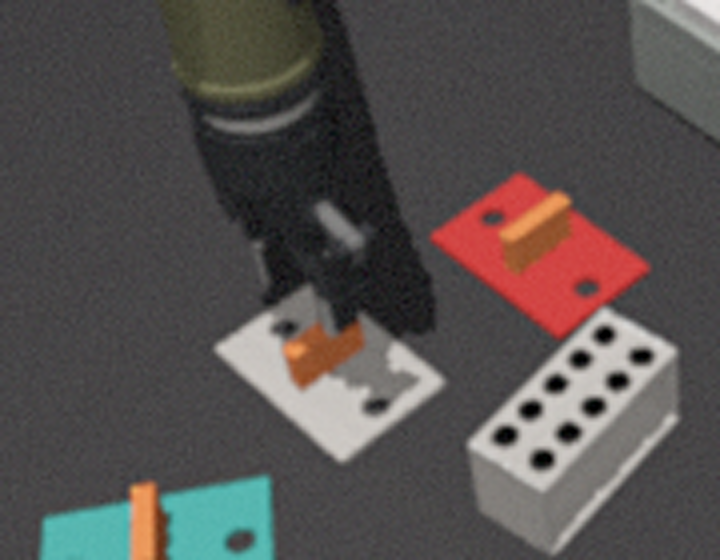

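```bash
python3 -m crank '[[[0,0.001,0.008,0,60],[0,0.0015,0.017,0,60],[0,0.0015,0.026,0,60],[0,0.0015,0.034,0,60],[0,0.0015,0.04,0,60],[0,0.0015,0.044,0,60],[0,0.0015,0.0455,0,60],[0,0.0015,0.0455,0,60]]]'; python3 go.py; python3 -m crank '[[[0,0,0,0,40],[0,0,0,0,20],[0,0,0,0,5],[0,0,0,0,5],[0,0,0,0,5],[0,0,0,0,5],[0,0,0,0,5],[0,0,0,0,5]]]' 60; python3 go.py 464.4 -328.2 111 1.548
```

```text
t: 11.22
tcp_pos: [465.2, -327.8, 13.8]
eef_rot: [0.003, 0.715, 0.699, -0.0]
force: [-0.3, 0.1, 0.2]
gripper_width: 0.6
t 11.22 tcp [ 465.2 -327.8   13.8] yaw 1.5475 tilt 0.0069 F [-0.3  0.1  0.2] w 0.6 q [ 0.84  0.37 -0.32  1.87  0.15  0.91  0.43]
t: 11.88
tcp_pos: [465.5, -328.2, 14.4]
eef_rot: [0.004, 0.715, 0.699, -0.0]
force: [-0.6, 0.3, 5.7]
gripper_width: 0.128
t 11.88 tcp [ 465.5 -328.2   14.4] yaw 1.5474 tilt 0.0078 F [-0.6  0.3  5.7] w 0.128 q [ 0.84  0.37 -0.32  1.87  0.15  0.92  0.43]
shift m [-0.0006 -0.0006 -0.0966] turn -0.04
```

```bash
python3 -m crank '[[[0,0,-0.008,0,5],[0,0,-0.025,0,5],[0,0,-0.045,0,5],[0,0,-0.07,0,5],[0,0,-0.095,0,5],[0,0,-0.12,0,5],[0,0,-0.14,0,5],[0,0,-0.15,0,5]]]'; python3 go.py 515.6 43.8 164 1.515
python3 - <<'E'
from h import *
s=eyes.grab_frame("scene");cv2.imwrite("pics/c13.png",cv2.resize(s[130:290,60:240],None,fx=3.5,fy=3.5,interpolation=cv2.INTER_CUBIC))
E
```

```text
t: 12.55
tcp_pos: [465.5, -327.6, 166.9]
eef_rot: [0.005, 0.715, 0.699, 0.0]
force: [1.3, 0.2, -1.9]
gripper_width: 0.126
t 12.55 tcp [ 465.5 -327.6  166.9] yaw 1.5475 tilt 0.0108 F [ 1.3  0.2 -1.9] w 0.126 q [ 0.87  0.2  -0.34  1.74  0.07  1.2   0.48]
shift m [0.3725 0.0414 0.0005] turn 1.86
```

View pics/c13.png

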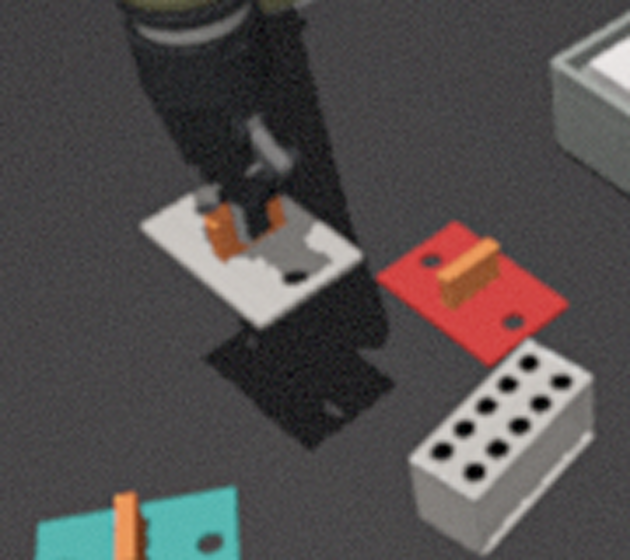

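The plate is held level in the gripper at crop (250,255), with its shadow clear below. Carrying it over to the heater.

```bash
python3 -m crank '[[[0.008,0.001,-0.005,0.2,5],[0.025,0.003,-0.01,0.5,5],[0.05,0.006,-0.015,0.8,5],[0.077,0.009,-0.015,1,5],[0.105,0.012,-0.015,1.2,5],[0.132,0.015,-0.015,1.4,5],[0.158,0.018,-0.015,1.6,5],[0.182,0.02,-0.015,1.8,5]]]'; python3 -m crank '[[[0.025,0.003,0,0,5],[0.05,0.006,0,0,5],[0.075,0.008,0,0,5],[0.1,0.011,0,0,5],[0.125,0.014,0,0,5],[0.148,0.017,0,0,5],[0.168,0.019,0,0,5],[0.18,0.021,0,0,5]]]';  python3 go.py 515.6 43.8 130 1.515
```

```text
t: 13.27
tcp_pos: [489.1, -143.5, 179.7]
eef_rot: [0.005, 0.726, 0.688, -0.0]
force: [0.7, 0.4, -3.1]
gripper_width: 0.126
t: 13.93
tcp_pos: [518.3, 38.9, 177.1]
eef_rot: [0.003, 0.725, 0.689, -0.001]
force: [-0.4, 0.6, -2.2]
gripper_width: 0.124
t 13.93 tcp [518.3  38.9 177.1] yaw 1.5206 tilt 0.0061 F [-0.4  0.6 -2.2] w 0.124 q [ 0.48  0.12 -0.64  1.83  0.08  1.22 -0.24]
shift m [ 0.005  -0.0031  0.0471] turn 0.32
```

```bash
python3 -m crank '[[[0.001,-0.001,0.003,0.1,5],[0.003,-0.002,0.009,0.2,5],[0.005,-0.003,0.016,0.3,5],[0.005,-0.003,0.024,0.3,5],[0.005,-0.003,0.032,0.3,5],[0.005,-0.003,0.038,0.3,5],[0.005,-0.003,0.042,0.3,5],[0.005,-0.003,0.044,0.3,5]]]'; python3 -m crank '[[[0,0,0,0,5],[0,0,0,0,5],[0,0,0,0,5],[0,0,0,0,5],[0,0,0,0,5],[0,0,0,0,5],[0,0,0,0,5],[0,0,0,0,5]]]';  python3 go.py 515.6 43.8 129 1.515
python3 - <<'E'
from h import *
s=eyes.grab_frame("scene");cv2.imwrite("pics/scene14.png",s);cv2.imwrite("pics/c14.png",cv2.resize(s[100:200,200:310],None,fx=6,fy=6,interpolation=cv2.INTER_CUBIC))
t=eyes.grab_frame("top");cv2.imwrite("pics/top14.png",t);cv2.imwrite("pics/c15.png",cv2.resize(t[180:265,180:270],None,fx=7,fy=7,interpolation=cv2.INTER_CUBIC))
E
```

```text
t: 14.6
tcp_pos: [515.2, 43.3, 132.1]
eef_rot: [0.003, 0.727, 0.687, -0.001]
force: [0.3, -0.5, -2.6]
gripper_width: 0.134
t: 15.27
tcp_pos: [515.2, 43.3, 132.2]
eef_rot: [0.003, 0.727, 0.687, -0.001]
force: [0.2, -0.1, -2.9]
gripper_width: 0.129
t 15.27 tcp [515.2  43.3 132.2] yaw 1.5147 tilt 0.0056 F [ 0.2 -0.1 -2.9] w 0.129 q [ 0.46  0.16 -0.64  1.88  0.11  1.13 -0.28]
shift m [0.0005 0.0003 0.0032] turn -0.02
```

View pics/c14.png

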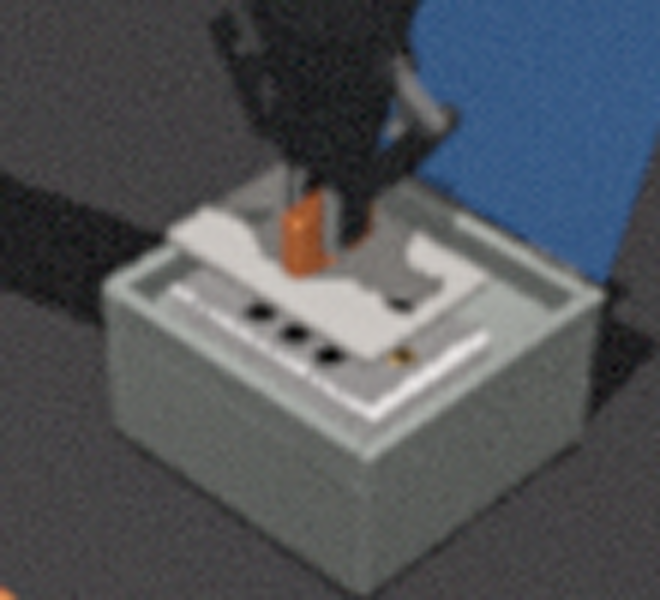

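View pics/c15.png

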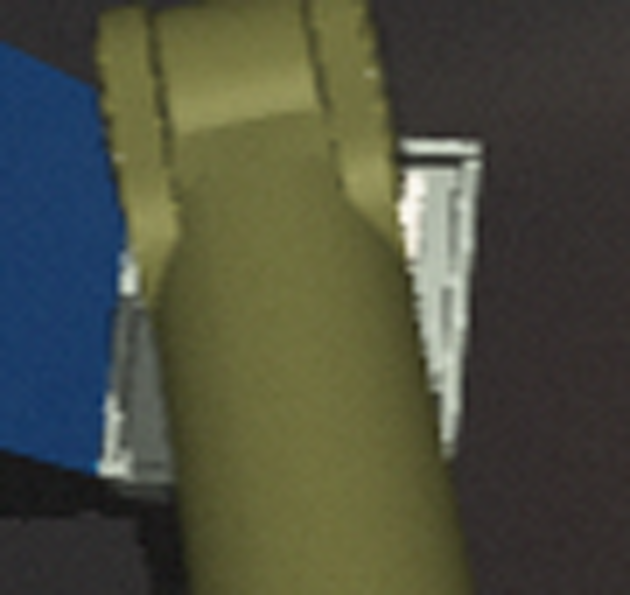

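```bash
python3 - <<'E'
from h import *
s=cv2.imread("pics/scene14.png"); k=10; x0,y0=220,125
im=cv2.resize(s[y0:y0+45,x0:x0+75],None,fx=k,fy=k,interpolation=cv2.INTER_CUBIC)
cv2.imwrite("pics/c16.png",im)
q=[515.2,43.4,-.056]; z=117.8
P=body(q,[[63,-40,z+5],[63,40,z+5],[-63,-40,z+5],[-63,-40,z],[63,-40,z],[46,0,z+5]])
print(((proj("scene",P)-[x0,y0]+.5)*k-.5).round(0).tolist())
E
sed -i 's/^r=least_squares(lambda p:mp.*$/r=least_squares(lambda p:mp(p)[6:].ravel(),[464,-328,0],x_scale=[100,100,.1])/' fit.py; python3 fit.py | grep plate
```

```text
[[417.0, 354.0], [617.0, 216.0], [81.0, 144.0], [81.0, 158.0], [416.0, 368.0], [471.0, 255.0]]
plate [ 4.64420590e+02 -3.27518479e+02 -2.37648059e-02]
```

View pics/c16.png

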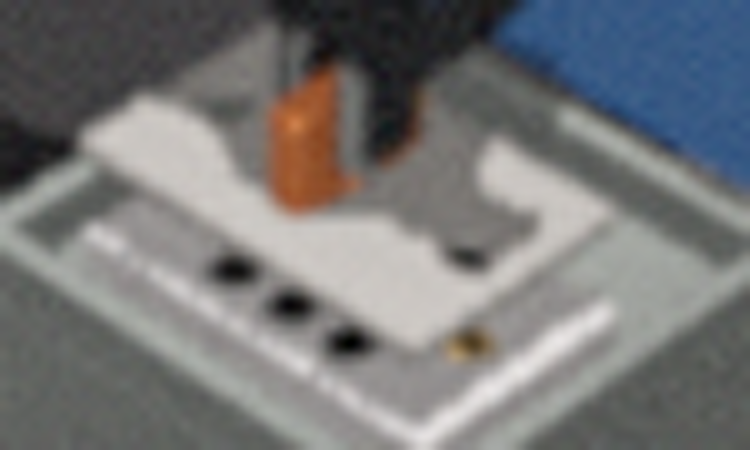

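```bash
python3 - <<'E'
from h import *
k=10; x0,y0=220,125
for q in ([516.5,58.75,-.056],[516,61.2,-.066]):
    print(((proj("scene",body(q,[[46,-15,90]]))-[x0,y0]+.5)*k-.5).round(0).tolist(), body(q,[[46,-15,90],[-46,-15,90]]).round(1).tolist())
obs=c2f([(420,344),(612,212),(80,143),(467,257)],x0,y0,k)
L=np.array([[63,-40],[63,40],[-63,-40],[46,0]])
def f(p): return (proj("scene",body(p[:3],np.c_[L,np.full(4,p[3]+5)]))-obs).ravel()
r=least_squares(f,[515,43,-.056,117],x_scale=[1,1,.01,1]);print(r.x.round(3),r.fun.round(2))
g=lambda p:f(np.r_[p,117.8]); r=least_squares(g,[515,43,-.056],x_scale=[1,1,.01]);print(r.x.round(3),r.fun.round(2),body(r.x,[[46,0,0],[-46,0,0]]).round(1).tolist())
E
```

```text
[[469.0, 348.0]] [[561.6, 41.2, 90.0], [469.7, 46.3, 90.0]]
[[472.0, 343.0]] [[560.9, 43.2, 90.0], [469.1, 49.3, 90.0]]
[ 5.06502e+02  5.29330e+01 -4.20000e-02  1.08159e+02] [-0.3   0.49 -0.01 -0.08  0.13  0.18  0.2  -0.6 ]
[ 5.13836e+02  4.38640e+01 -4.50000e-02] [-0.33  0.62  0.28 -0.1  -0.23 -0.01  0.29 -0.59] [[559.8, 41.8, 0.0], [467.9, 45.9, 0.0]]
```

Every estimate agrees to about 2 mm. I'll nudge by about 1 mm, lower a few millimetres, then check again with averaged frames.

```bash
python3 go.py 516.2 43.9 126 1.515; python3 -m crank '[[[0,0.0003,0.001,0,5],[0.0003,0.0006,0.002,0,5],[0.0005,0.0009,0.003,0,5],[0.0005,0.001,0.004,0,5],[0.0005,0.001,0.005,0,5],[0.0005,0.001,0.006,0,5],[0.0005,0.001,0.006,0,5],[0.0005,0.001,0.006,0,5]]]';  python3 go.py 516.2 43.9 126 1.515
python3 - <<'E'
from h import *
s=np.mean([eyes.grab_frame("scene").astype(float) for _ in range(8)],0); cv2.imwrite("pics/scene17.png",s.astype(np.uint8))
s=s.astype(np.uint8)
cv2.imwrite("pics/c17.png",cv2.resize(s[125:170,220:295],None,fx=10,fy=10,interpolation=cv2.INTER_CUBIC))
cv2.imwrite("pics/c18.png",cv2.resize(s[50:210,180:330],None,fx=3.5,fy=3.5,interpolation=cv2.INTER_CUBIC))
q=[516.2,43.9,-.056]; z=112.; k=10;x0,y0=220,125
P=body(q,[[63,-40,z+5],[63,40,z+5],[-63,-40,z+5],[-63,-40,z],[63,-40,z],[46,0,z+5]])
print(((proj("scene",P)-[x0,y0]+.5)*k-.5).round(0).tolist())
E
```

```text
t 15.37 tcp [515.2  43.3 132.1] yaw 1.5146 tilt 0.0056 F [ 0.4  0.5 -2.8] w 0.129 q [ 0.46  0.16 -0.64  1.88  0.11  1.13 -0.28]
shift m [0.0007 0.001  0.0061] turn -0.02
t: 16.03
tcp_pos: [516.2, 43.7, 126.0]
eef_rot: [0.002, 0.727, 0.687, -0.001]
force: [0.2, 0.8, -2.2]
gripper_width: 0.134
t 16.03 tcp [516.2  43.7 126. ] yaw 1.5146 tilt 0.0055 F [ 0.2  0.8 -2.2] w 0.134 q [ 0.46  0.17 -0.64  1.89  0.12  1.12 -0.29]
shift m [ 0.0002 -0.      0.    ] turn -0.02
[[420.0, 371.0], [620.0, 233.0], [85.0, 161.0], [86.0, 175.0], [420.0, 386.0], [475.0, 272.0]]
```

View pics/c17.png

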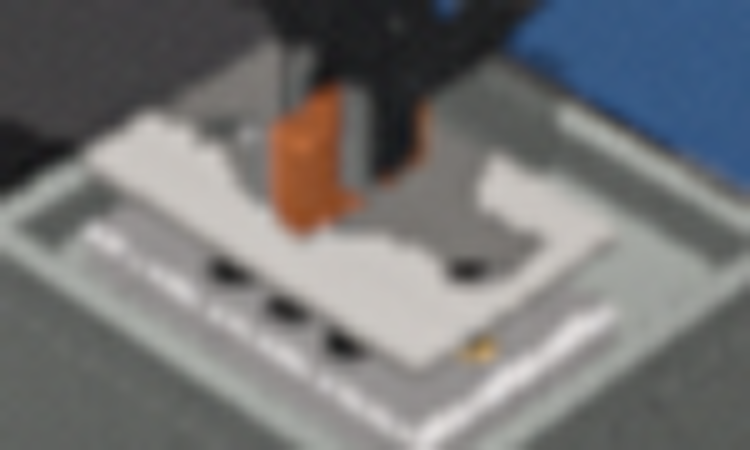

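View pics/c18.png

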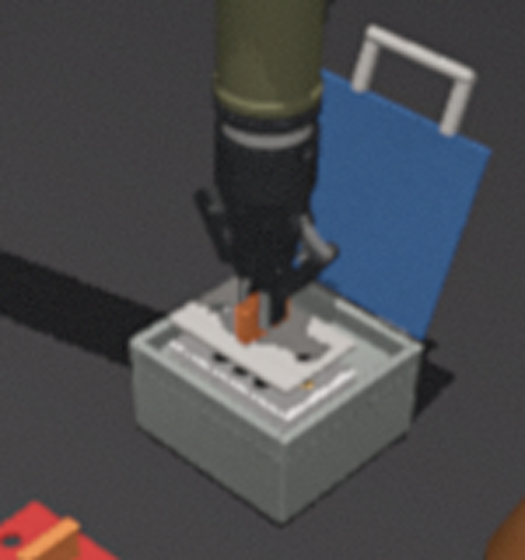

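The plate's corners and hole match the aligned prediction to about 0.7 px or less (roughly 1.5 mm) once the shared camera offset is removed. The cover still stands open, and there is a clear gap to the block and rim. Handing in.

```bash
python3 -c "
from cell import bot
print(bot.get_state()['joint_vel'].round(3)); print(bot.close_job())"
```

```text
[-0.001  0.     0.001  0.002  0.     0.    -0.   ]
the job is handed in; nothing more can be done
None
```

I folded the blue cover back and left it standing open. I then picked up the grey steel plate by its orange grip and handed the job in, at about 17 s of the 67 s allowed, while holding the plate over the block. The hand-in gives no verdict, so what follows is from my own last checks.

- **Cover:** it measured about 1.95–1.97 rad (112–113°), slightly over the 110° asked but inside the 100–120° band. It stayed put after I let go of the bar, and still stood open in the last picture.
- **Plate position:** it is held with the 60 N grip setting, at rest, with its underside about 112 mm above the bench, so about 22 mm above the block. The tool is tilted 0.006 rad.
- **Touching the heater:** the measured force is only about 2–3 N downward, roughly the plate's weight, and the last picture shows a clear gap to the block and rim.
- **Hole alignment:** in the last averaged picture from the scene camera, the plate's visible corners and one visible hole match the aligned position to about 1.5 mm; the limit is 5 mm.
- **Disagreement:** the two cameras differed by 2–3 mm on the heater's y position. I went with the combined estimate, because it matched where the arm actually gripped the bar.
- **Not confirmed:** the arm blocked the top camera at the end, so the second hole was not seen directly.
- **Bystanders:** I kept clear of the rack, flask, dish, burner and the red and turquoise look-alikes. I did not take a separate final check of their positions.

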